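# Post the dead battery pack through the sprung flap of the return box

### The arm

A 6-joint arm with a two-finger parallel gripper is mounted at the origin on the work surface. World frame = base frame: x ahead of the robot, y to its left, z up, the work surface at z = 0. Lengths are in m, angles in rad, forces in N, time in s.
With the tool pointing down it reaches from about 0.25 to 0.8 m from the base axis. Payload 3.9 kg.
Tool frame: the origin (TCP) lies midway between the tips of the shut fingers; the grasp point (between the pads) lies 19 mm behind it; x points along the fingers, y is the direction in which the jaws open and shut, and the axes are right-handed (so a half turn about x gives the same grasp; the last joint's range is limited). The gripper opens to 85 mm and grips with 20 to 120 N. Pads are 22 mm wide; open, the fingers measure 114 mm over their backs; the gripper's body (76 mm by 85 mm) begins 54 mm behind the grasp point. The pads swing forward as they close: fully open they stand 13 mm farther back than shut.
Start: joints at [1.197, 0.26, -0.138, 1.173, 0, 1.571], TCP at [0.192, 0.489, 0.231] pointing down, gripper open.
Joint ranges: [-2.78, 2.78], [-0.83, 1.72], [-1.28, 1.37], [-1.9, 2.12], [-1.57, 1.48], [-3.14, 3.14]. Speed limits (rad/s): [2.57, 2.57, 3.14, 3.14, 3.14, 3.14].

### API

Orientations are given as [roll, pitch, yaw] about the fixed x, y, z axes, in that order (R = Rz(yaw) Ry(pitch) Rx(roll)).
In Python, from station import robot gives the robot as it stands.
- The arm moves only by the tool apply_moves, never from a script. Its argument "motion" is a list of rows, each a list of 5 numbers: the shift along the world's x, y, z in m, then the turn about the world's z in rad, then the closure, from 0 (fully open) to 1 (shut). In form: [[dx, dy, dz, twist, gripper], ...]. A call has 1 to 5 rows; each row is the pose to reach, as a shift and turn from the pose measured when the call began; what a row does not reach only later rows make up. A row lasts 1/10 s, in which the tool goes at most 50 mm and 8.59 degrees, less where a joint would pass 70% of its speed; a pose out of reach is approached as far as the arm can. A call with a gripper value outside its range is refused whole. The fingers move at their own pace and stop on an object; "force" is the grip in N (left out, the last holds). Time passes only in rows, so rows that repeat a pose let the fingers close. It gives the time, the measured TCP pose, the force and the opening at its end, in the units of the state.
- robot.read_state(): the state, without advancing time (a new reading comes with each control period).
- robot.read_camera(name): name is "scene" or "top"; returns the picture (480x640x3 uint8, red, green, blue); there is no depth.
- robot.calibration(name): a dict with "mtx" (3x3 intrinsics, pixels), "k1" (the pictures are not rectified: a ray, as slopes to the right and down, at radius r is drawn at 1 + k1 r^2 times it, then the intrinsics apply), "R" (3x3) and "t" (3): a world point X has camera coordinates R X + t. Camera axes: x right, y down, z forward; pixel columns grow to the right and rows downward; lengths in m; the calibration is good to about 2 mm. A picture is of the moment at which its call begins. calibration takes no time and is no camera call.
- robot.sign_off(): hands the job in, once; it reports no verdict.
The state is a dict: "t": time; "q": joint angles; "qd": joint speeds; "joint_torque": joint torques, N m; "ee_pos": TCP position; "eef_rot": TCP orientation; "contact_force": force on the tool from outside, world axes, zero at the start; "ft_torque": the same for the moment, N m; "finger_gap": finger opening in m.
Only numpy, scipy, OpenCV 4.12 (cv2) and the standard library are available. Lean on these libraries where they do the work, as an engineer would, in place of code of your own. Each camera call takes 0.05 s, during which the arm holds its last target.

### The job

The short battery pack in the caddy is dead and goes into the grey steel return box, whose mouth is too tight for fingers on its broad faces: lift it out, stand it upright on a clear bit of the bench, let go, and take it afresh by its narrow edges. Push it upright, end first, through the box's sprung flap and keep hold until the whole pack is below the mouth, then let it drop to the rubber floor and draw your hand out so that the flap springs shut. Leave the two tall packs in the caddy and do not shift the other things on the bench.

Things in the scene. Friction and masses are not known exactly. Their poses are not given: they have to be found in the camera images.
- short_pack: the dead pack, shortest of three dark plastic battery packs in the caddy: 104 mm tall, 68 mm wide along its y (between flat narrow edges, 38 mm deep, centred on x = +3 mm), 44 mm thick along its x (-22 to +22 mm; the -x broad face carries a raised slide shoe 40 mm wide, 6 mm thick, from 20 mm up to the top), 0.45 kg. Origin: centre of its underside, z up as it stands
- pack_top (a point): centre of the upper end of the short pack, 104 mm above its underside
- pack_middle (a point): middle of the short pack, 52 mm above its underside
- tall_pack_a: a good battery pack, as the short one but 122 mm tall; stays in the caddy. Origin: centre of its underside
- tall_pack_b: the other good pack, 122 mm tall; stays in the caddy. Origin: centre of its underside
- caddy: plywood caddy fixed to the bench, 62 mm (x) by 246 mm (y) by 48 mm high; three cells in a row along its y, 78 mm apart. The packs stand in them in any order, on a floor 8 mm above the bench, their y along the caddy's y, only 10 mm apart: no finger fits at the narrow edges there, the broad faces are free above the 48 mm wall. Origin: centre of its underside
- return_box: grey sheet-steel battery return box fixed to the bench, 160 mm (x) by 250 mm (y) by 210 mm high; closed but for the mouth in its flat top. Rubber floor 12 mm above the bench. Origin: centre of its underside; -x is its front with the padlock
- mouth (a point): centre of the mouth, level with the top of the return box (210 mm up), axes as the box's: an oblong opening 62 mm wide along x and 154 mm long along y in a 4 mm thick top, closed from below by the flap; the pack's 68 mm width goes along y. The open flap takes about 6 mm at the +x side of the mouth
- flap_hinge (a point): middle of the flap's hinge, along the box's y, 35 mm to +x of the mouth's centre and 10 mm below the top
- flap (a joint): angle of the aluminium flap, rad: 0 shut, grows as it is pushed down into the box, 1.5 wide open (hanging down 70 mm from the hinge). It springs shut by itself; pushing it takes about 0.5 N at its free edge at first and 1.5 N wide open
- tape_measure: pocket tape measure, 36 x 75 x 62 mm high; bystander. Origin: centre of its underside
- bracket: steel angle bracket, 52 x 70 x 50 mm high; bystander. Origin: centre of its underside
- tape_roll: roll of tape lying flat, 104 mm across, 50 mm high; bystander. Origin: centre of its underside
- spirit_level: aluminium spirit level, 600 mm long along its y, 22 mm wide, 50 mm high; bystander. Origin: centre of its underside
- screw_carton: small carton of screws, 75 x 110 x 55 mm high; bystander. Origin: centre of its underside
- clamp: steel screw clamp lying flat, bar 340 mm along its y, jaws reaching 80 mm to its -x, 26 mm high; bystander. Origin: under the middle of its bar
Mind the look-alikes: they are no part of the job. What is shaped like the short_pack but red is not meant.

How it is judged:
On the way, in this order (a step that is already met when the one before it is completed fails the run):
1. the short pack stands upright on the bench itself, out of the caddy, let go and at rest (height (world z) of short_pack below 0.004 m and angle between short_pack's own z axis and vertical below 0.1 rad and contact force between the fingers and short_pack below 0.1 N and linear speed of short_pack below 0.02 m/s), for 0.2 s.
2. the short pack, upright and still held by the fingers, is wholly below the mouth of the return box with the flap held open (z of pack_top in the frame of mouth between -0.09 and 0 m and x of pack_top in the frame of mouth between -0.04 and 0.04 m and y of pack_top in the frame of mouth between -0.077 and 0.077 m and contact force between the fingers and short_pack above 2 N and angle between short_pack's own z axis and vertical below 0.4 rad and value of joint flap above 1 rad), for 0.1 s.
At the end, for the whole second after the job is handed in: The short pack lies or stands at rest, let go, inside the return box below its mouth (middle of the pack within the box's walls and less than 100 mm above the bench), and the flap has sprung shut (less than 0.06 rad) (x of pack_middle in the frame of return_box between -0.075 and 0.075 m and y of pack_middle in the frame of return_box between -0.12 and 0.12 m and z of pack_middle in the frame of return_box between 0 and 0.1 m and value of joint flap below 0.06 rad and linear speed of short_pack below 0.02 m/s and contact force between the fingers and short_pack below 0.1 N); the robot touches nothing.
It fails at once if a tall pack is lifted out of the caddy or tipped over (moved more than 30 mm) (distance of any of tall_pack_a, tall_pack_b from where it was at the start of the episode above 0.03 m).
It fails at once if another thing on the bench is shifted by more than 30 mm (distance of any of tape_measure, bracket, tape_roll, spirit_level, screw_carton, clamp from where it was at the start of the episode above 0.03 m).
It also fails if it takes over 67 s, if anything falls off the work surface, if the arm or the gripper's body presses on something with over 40 N, if the wrist force passes 120 N, or if a joint passes its speed limit or range.

## Working session

There is one attempt and no reset: what is moved stays moved. The work goes in short steps, Python scripts to look and compute and a tool call to move; the robot and the scene stay as the last step left them, time stands still between calls to the robot, and variables do not carry over. Pictures are saved under pics/ and viewed, and the job is handed in when it is done.

Besides the shell and the picture viewer there is one more tool, called as a command line: name --pt "numbers of a row" for each row, then --argument value for the rest. apply_moves: Moves the arm, as the interface text tells. Its arguments: {"type":"object","properties":{"motion":{"type":"array","items":{"type":"array","items":{"type":"number"}}},"force":{"type":"number"}},"required":["motion"]}

```bash
ls; mkdir -p pics; python3 - <<'E'
from station import robot
import cv2
print(robot.read_state())
for n in("scene","top"):
    im=robot.read_camera(n); cv2.imwrite(f"pics/{n}0.png",im[:,:,::-1]); print(n,robot.calibration(n))
E
```

```text
pics
{'t': 0.0, 'q': array([ 1.19700627e+00,  2.60677081e-01, -1.39409737e-01,  1.17272568e+00,
       -7.49480362e-06,  1.57081092e+00]), 'qd': array([ 0.00072562,  0.00048663, -0.00137805, -0.00184154,  0.00076759,
       -0.0008418 ]), 'joint_torque': array([-2.30922175e-03, -4.05672097e+01,  2.53927875e+01,  1.88360520e-02,
       -1.69673963e-04,  9.62662270e-07]), 'ee_pos': array([0.19144356, 0.48808369, 0.23045319]), 'eef_rot': array([-1.56706442,  1.56878014, -1.94086906]), 'contact_force': array([-4.07515354e-04,  4.74591056e-01,  1.03080452e+00]), 'ft_torque': array([-0.01746578, -0.03003103,  0.02578331]), 'finger_gap': 0.08508925912729606}
scene {'mtx': array([[486.99268969,   0.        , 319.5231039 ],
       [  0.        , 486.99268969, 243.095907  ],
       [  0.        ,   0.        ,   1.        ]]), 'k1': -0.13441613084020537, 'R': array([[-0.35988999,  0.9328299 ,  0.01753773],
       [ 0.69953752,  0.28222734, -0.65650209],
       [-0.61735441, -0.22400023, -0.75412031]]), 't': array([ 0.22468838, -0.31708533,  1.58088938])}
top {'mtx': array([[475.50599539,   0.        , 320.18712239],
       [  0.        , 475.50599539, 236.00349248],
       [  0.        ,   0.        ,   1.        ]]), 'k1': -0.10213460930512427, 'R': array([[ 0.02190861, -0.999738  ,  0.00662882],
       [-0.99046866, -0.02260638, -0.13587049],
       [ 0.13598474, -0.00358891, -0.99070443]]), 't': array([-0.05335574,  0.59016804,  1.29563717])}
```

View pics/scene0.png

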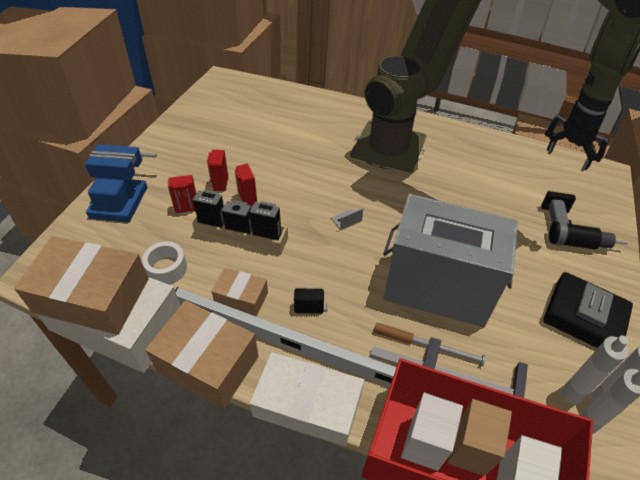

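View pics/top0.png

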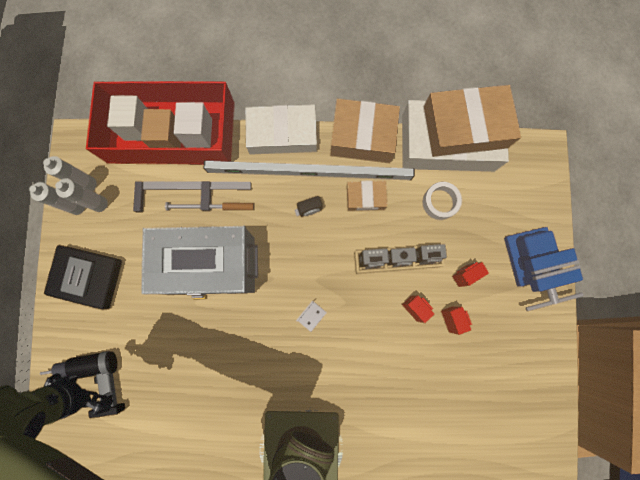

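The caddy is at about (402,258) in top and (240,220) in scene, with the red look-alikes nearby. The box is at about (200,260) in top. The middle pack looks lowest. I'll zoom in to check.

```bash
cat > h.py <<'E'
import numpy as np, cv2
from station import robot
C={n:robot.calibration(n) for n in("scene","top")}
def ray(n,u,v):
    c=C[n];m=c["mtx"];d=np.array([(u-m[0,2])/m[0,0],(v-m[1,2])/m[1,1]])
    p=d.copy()
    for _ in range(30): p=d/(1+c["k1"]*(p@p))
    R=np.array(c["R"]);o=-R.T@c["t"];return o,R.T@np.array([p[0],p[1],1])
def onz(n,u,v,z):
    o,d=ray(n,u,v);return o+d*(z-o[2])/d[2]
def proj(n,X):
    c=C[n];x=c["R"]@np.array(X)+c["t"];p=x[:2]/x[2];p=p*(1+c["k1"]*(p@p));m=c["mtx"]
    return np.array([m[0,0]*p[0]+m[0,2],m[1,1]*p[1]+m[1,2]])
def tri(a,b):
    (o1,d1),(o2,d2)=ray(*a),ray(*b)
    s=np.linalg.lstsq(np.c_[d1,-d2],o2-o1,rcond=None)[0]
    return (o1+s[0]*d1+o2+s[1]*d2)/2, np.linalg.norm(o1+s[0]*d1-o2-s[1]*d2)
def crop(src,x,y,w,h,k,out):
    im=cv2.imread(src)[y:y+h,x:x+w];im=cv2.resize(im,None,fx=k,fy=k,interpolation=cv2.INTER_CUBIC);cv2.imwrite(out,im)
E
python3 - <<'E'
from h import *
crop("pics/top0.png",345,230,110,50,7,"pics/c1.png")
crop("pics/scene0.png",180,180,120,80,6,"pics/c2.png")
crop("pics/top0.png",135,215,140,90,5,"pics/c3.png")
crop("pics/scene0.png",375,190,150,135,4,"pics/c4.png")
E
```

```text
(no output)
```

View pics/c1.png

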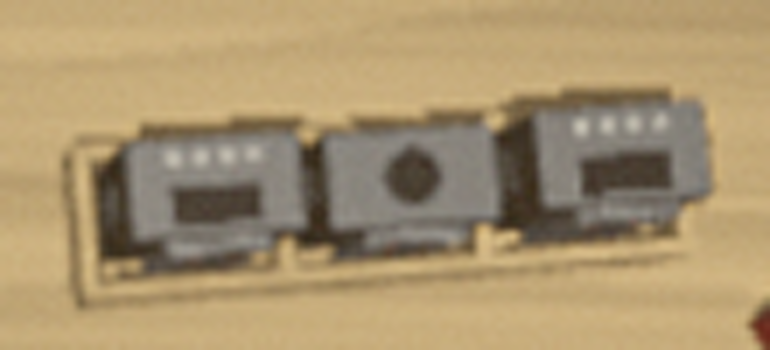

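View pics/c2.png

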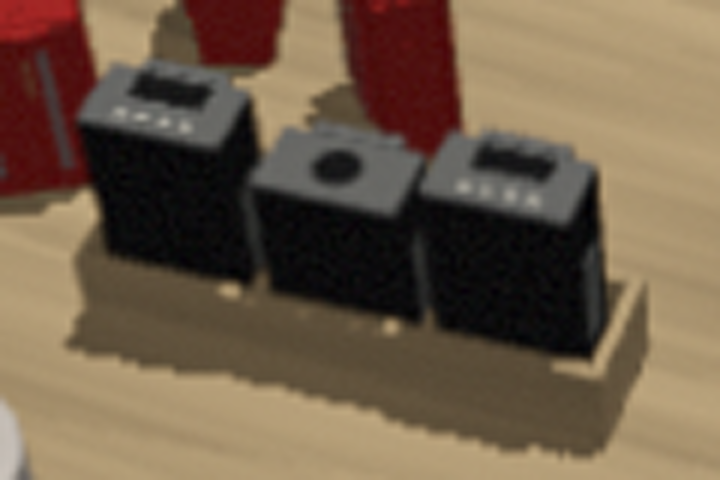

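View pics/c3.png

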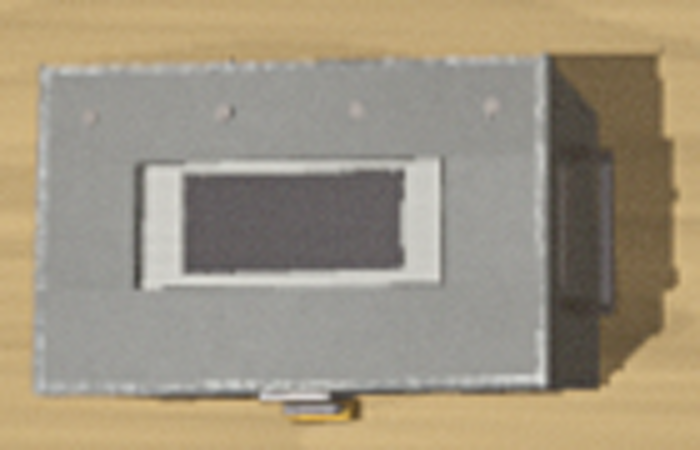

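View pics/c4.png

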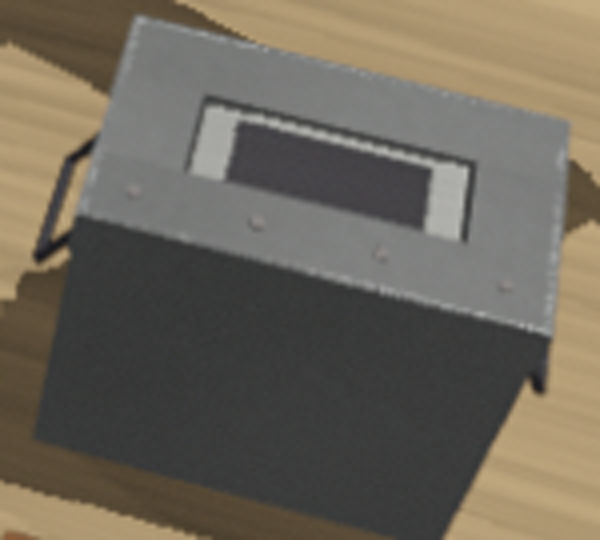

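```bash
python3 - <<'E'
from h import *
np.set_printoptions(precision=4,suppress=True)
T=lambda x,y:(345+x/7-.43,230+y/7-.43); S=lambda x,y:(180+x/6-.42,180+y/6-.42)
print("disc tri",tri(("top",*T(413,175)),("scene",*S(338,167))))
for p in[(325,135),(497,122),(500,220),(330,232),(413,175)]: print("pack",onz("top",*T(*p),.112)[:2])
for p in[(254,184),(305,125),(424,155),(394,214),(338,167)]: print("packS",onz("scene",*S(*p),.112)[:2])
B=lambda x,y:(135+x/5-.4,215+y/5-.4); D=lambda x,y:(375+x/4-.37,190+y/4-.37)
for nm,L,f,c in(("boxT",[(42,68),(547,57),(547,385),(38,390)],B,"top"),("boxS",[(78,215),(550,332),(568,122),(137,17)],D,"scene"),
  ("mouthT",[(136,163),(441,157),(441,286),(138,290)],B,"top"),("mouthS",[(188,170),(466,242),(474,162),(206,98)],D,"scene")):
    P=np.array([onz(c,*f(*p),.21)[:2] for p in L]);print(nm,P.tolist(),"mean",P.mean(0),[np.linalg.norm(P[i]-P[i-1]) for i in range(4)])
    e=[P[0]-P[1],P[3]-P[2]];print([np.degrees(np.arctan2(v[1],v[0])) for v in e])
# caddy corners, z=.048 in top: 
for p in[(72,143),(80,303),(690,252)]: print("cad",onz("top",*T(*p),.048)[:2])
# tall packs
for p in[(128,143),(300,132),(306,228),(137,240)]: print("tallL",onz("top",*T(*p),.13)[:2])
for p in[(535,110),(703,100),(710,192),(547,207)]: print("tallR",onz("top",*T(*p),.13)[:2])
E
```

```text
disc tri (array([ 0.5366, -0.2621,  0.1132]), np.float64(5.6861433312006e-07))
pack [ 0.5512 -0.2287]
pack [ 0.5576 -0.2946]
pack [ 0.5202 -0.2956]
pack [ 0.5144 -0.2308]
pack [ 0.5367 -0.2624]
packS [ 0.5577 -0.291 ]
packS [ 0.5182 -0.2879]
packS [ 0.5156 -0.2323]
packS [ 0.5515 -0.2283]
packS [ 0.5355 -0.2628]
boxT [[0.577466183227152, 0.4012299098920916], [0.5885068721403057, 0.14846542012072023], [0.42805906591010645, 0.14170012776125412], [0.4184499060834228, 0.39225797276673485]] mean [0.5031 0.2709] [np.float64(0.15926918111308497), np.float64(0.2530055021161768), np.float64(0.1605903723913505), np.float64(0.2507420380517899)]
[np.float64(92.50107533283382), np.float64(92.19627773620117)]
boxS [[0.5900584295499626, 0.15158769979896897], [0.5752273474960986, 0.4011243226544254], [0.41689664725317055, 0.39442946788930766], [0.428914189168928, 0.1433980839871044]] mean [0.5028 0.2726] [np.float64(0.16135221106364364), np.float64(0.24997697322152443), np.float64(0.15847217963965146), np.float64(0.2513188751716678)]
[np.float64(-86.59865580396598), np.float64(-87.2591907218558)]
mo
[... 345 characters left out ...]
491139011464), np.float64(92.27100108130462)]
mouthS [[0.5362416245903068, 0.19881703058806222], [0.53028319043043, 0.3505703363371352], [0.4695600290876979, 0.34680966471993824], [0.4786047361502359, 0.19582216296734026]] mean [0.5037 0.273 ] [np.float64(0.05771464407859433), np.float64(0.15187023652911458), np.float64(0.060839501760516335), np.float64(0.15125816477578294)]
[np.float64(-87.75149639632345), np.float64(-86.57186857471011)]
cad [ 0.553  -0.1375]
cad [ 0.4895 -0.1415]
cad [ 0.5146 -0.3856]
tallL [ 0.5446 -0.1521]
tallL [ 0.5501 -0.2166]
tallL [ 0.5142 -0.2189]
tallL [ 0.5084 -0.1558]
tallR [ 0.5604 -0.3053]
tallR [ 0.5655 -0.3694]
tallR [ 0.5308 -0.3716]
tallR [ 0.5239 -0.3096]
```

```bash
cat >> h.py <<'E'
from scipy.spatial.transform import Rotation as Ro
def st():
    s=robot.read_state();R=Ro.from_euler("xyz",s["eef_rot"]).as_matrix()
    print("t %.2f pos %s yaxis_ang %.3f xax %s F %s gap %.4f q %s"%(s["t"],s["ee_pos"].round(4),np.arctan2(R[1,1],R[0,1]),R[:,0].round(3),s["contact_force"].round(2),s["finger_gap"],s["q"].round(2)))
    return s
E
python3 - <<'E'
from h import *
st()
for n,p in dict(tapem=(310,206),bracket=(312,315),red1=(420,308),red2=(457,320),handle=(257,262)).items(): print(n,onz("top",*p,.03)[:2].round(3))
E
```

```text
t 0.10 pos [0.1915 0.4882 0.2305] yaxis_ang 1.197 xax [-0.001 -0.002 -1.   ] F [-0.12 -0.12  0.4 ] gap 0.0856 q [ 1.2   0.26 -0.14  1.17  0.    1.57]
tapem [ 0.679 -0.009]
bracket [ 0.371 -0.022]
red1 [ 0.396 -0.324]
red2 [ 0.364 -0.429]
handle [0.515 0.136]
```

apply_moves --pt "0.01 -0.01 0.045 0 0" --pt "0.03 -0.05 0.07 -0.08 0" --pt "0.05 -0.09 0.08 -0.16 0" --pt "0.07 -0.135 0.08 -0.24 0" --pt "0.09 -0.18 0.08 -0.32 0" --force 60

```text
t: 0.6
ee_pos: [0.282, 0.3067, 0.3107]
eef_rot: [-1.216, 1.57, -1.912]
contact_force: [1.9, 1.0, -0.3]
finger_gap: 0.0854
```

apply_moves --pt "0.02 -0.045 0 -0.07 0" --pt "0.04 -0.09 0 -0.14 0" --pt "0.06 -0.135 0 -0.21 0" --pt "0.08 -0.18 0 -0.28 0" --pt "0.1 -0.22 0 -0.35 0"

```text
t: 1.1
ee_pos: [0.3819, 0.0845, 0.3106]
eef_rot: [-1.265, 1.57, -2.314]
contact_force: [1.0, 0.7, 0.5]
finger_gap: 0.0852
```

apply_moves --pt "0.02 -0.045 0 -0.07 0" --pt "0.04 -0.09 0 -0.14 0" --pt "0.06 -0.135 0 -0.21 0" --pt "0.08 -0.18 0 -0.28 0" --pt "0.1 -0.22 0 -0.35 0"

```text
t: 1.6
ee_pos: [0.4821, -0.1379, 0.3102]
eef_rot: [-1.517, 1.569, -2.921]
contact_force: [-0.1, 0.2, 1.0]
finger_gap: 0.0854
```

```bash
python3 -c "
from h import *
st()"
```

```text
t 1.60 pos [ 0.4821 -0.1379  0.3102] yaxis_ang 0.167 xax [-0.002 -0.    -1.   ] F [-0.11  0.2   0.99] gap 0.0854 q [-0.28  0.2  -0.01  1.36 -0.    1.13]
```

apply_moves --pt "0.02 -0.045 0 -0.02 0" --pt "0.04 -0.09 0 -0.045 0" --pt "0.051 -0.125 -0.03 -0.067 0" --pt "0.051 -0.125 -0.075 -0.067 0" --pt "0.051 -0.125 -0.11 -0.067 0"

```text
t: 2.1
ee_pos: [0.5325, -0.2641, 0.1972]
eef_rot: [-1.895, 1.567, 2.915]
contact_force: [0.2, -0.7, -0.7]
finger_gap: 0.0855
```

```bash
python3 -c "
from h import *
st()
for n in('scene','top'): cv2.imwrite(f'pics/{n}1.png',robot.read_camera(n)[:,:,::-1])
crop('pics/scene1.png',170,100,160,160,5,'pics/s1c.png')
crop('pics/top1.png',320,200,150,110,5,'pics/t1c.png')"
```

```text
t 2.10 pos [ 0.5325 -0.2641  0.1972] yaxis_ang 0.098 xax [-0.004  0.001 -1.   ] F [ 0.24 -0.68 -0.73] gap 0.0855 q [-0.46  0.4  -0.03  1.15 -0.    1.01]
```

View pics/s1c.png

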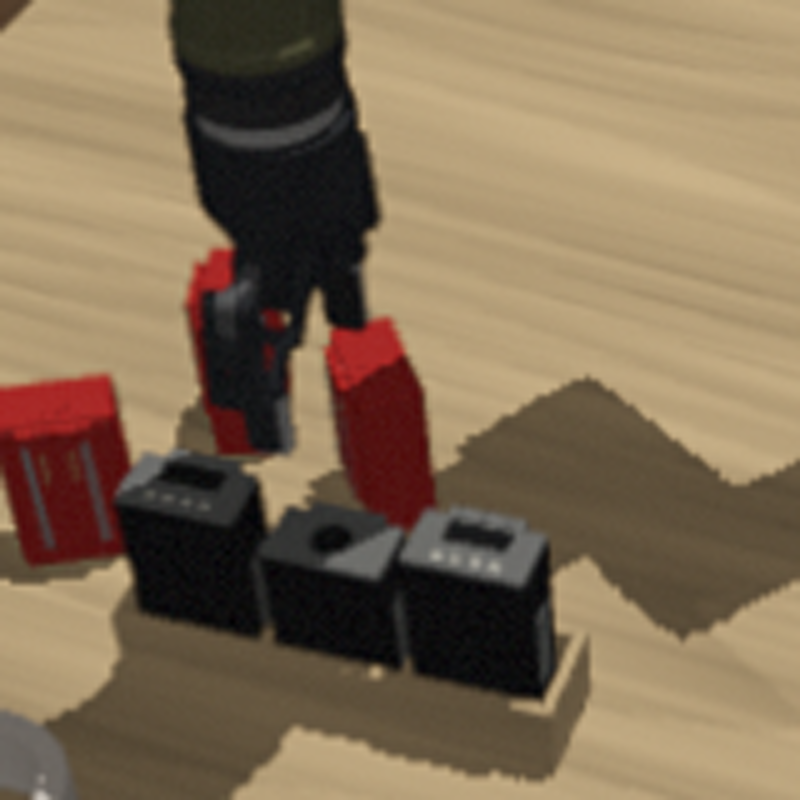

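View pics/t1c.png

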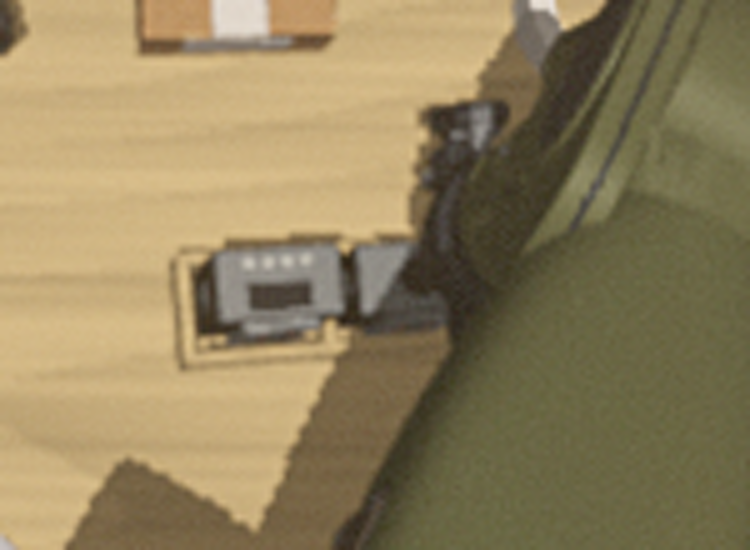

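apply_moves --pt "0.0005 0.001 -0.035 0 0" --pt "0.0005 0.001 -0.07 0 0" --pt "0.0005 0.001 -0.1 0 0" --pt "0.0005 0.001 -0.12 0 0" --pt "0.0005 0.001 -0.127 0 0"

```text
t: 2.7
ee_pos: [0.5289, -0.2598, 0.0665]
eef_rot: [-2.069, 1.555, 2.743]
contact_force: [-1.1, -0.4, -0.2]
finger_gap: 0.0855
```

apply_moves --pt "0 0 0 0 0.3" --pt "0 0 0 0 0.45" --pt "0 0 0 0 0.6" --pt "0 0 0 0 0.6" --pt "0 0 0 0 0.6" --force 40

```text
t: 3.2
ee_pos: [0.5312, -0.2605, 0.0688]
eef_rot: [-2.119, 1.56, 2.694]
contact_force: [2.1, 0.8, 6.2]
finger_gap: 0.044
```

```bash
python3 -c "
from h import *
st()"
```

```text
t 3.20 pos [ 0.5312 -0.2605  0.0688] yaxis_ang 0.100 xax [-0.01   0.005 -1.   ] F [2.14 0.81 6.2 ] gap 0.0440 q [-0.46  0.49 -0.23  0.86 -0.    1.01]
```

apply_moves --pt "0 0 0 0 0.8" --pt "0 0 0.01 0 0.8" --pt "0 0 0.03 0 0.8" --pt "0 0 0.06 0 0.8" --pt "0 0 0.09 0 0.8" --force 60

```text
t: 3.7
ee_pos: [0.5295, -0.2598, 0.1587]
eef_rot: [-2.096, 1.556, 2.716]
contact_force: [0.6, -0.8, -4.3]
finger_gap: 0.0435
```

```bash
python3 -c "
from h import *
st()
for n in('scene',): cv2.imwrite(f'pics/{n}2.png',robot.read_camera(n)[:,:,::-1])
crop('pics/scene2.png',170,100,160,160,5,'pics/s2c.png')"
```

```text
t 3.70 pos [ 0.5295 -0.2598  0.1587] yaxis_ang 0.100 xax [-0.014  0.006 -1.   ] F [ 0.62 -0.78 -4.29] gap 0.0435 q [-0.46  0.42 -0.09  1.07 -0.    1.01]
```

View pics/s2c.png

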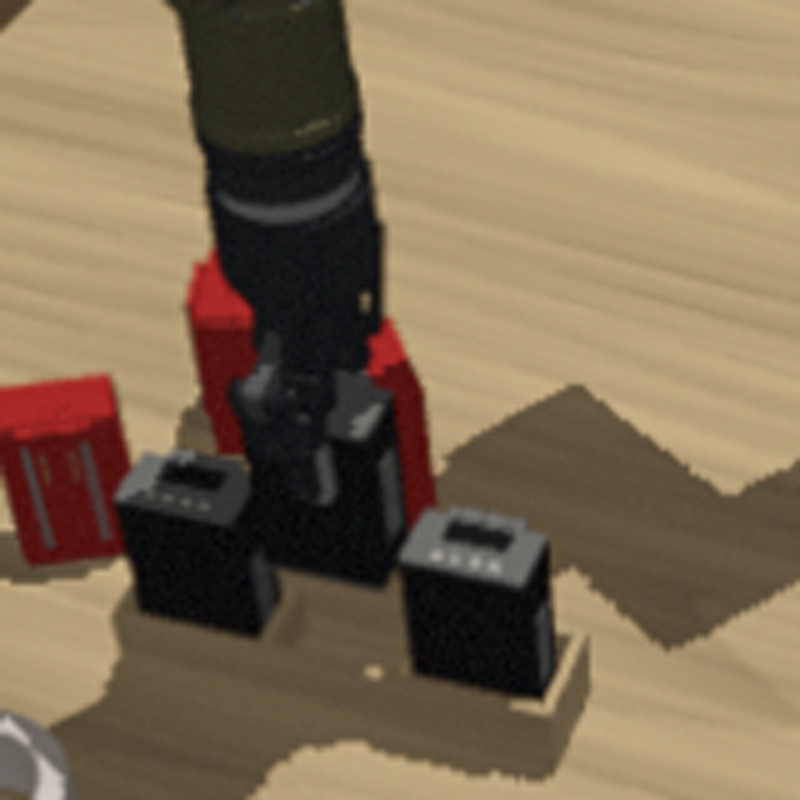

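apply_moves --pt "0 0 0.04 0 0.8" --pt "0 0 0.07 0 0.8" --pt "-0.005 0.04 0.07 0 0.8" --pt "-0.01 0.08 0.07 -0.02 0.8" --pt "-0.015 0.12 0.07 -0.03 0.8"

```text
t: 4.25
ee_pos: [0.5162, -0.1402, 0.2341]
eef_rot: [-2.015, 1.563, 2.766]
contact_force: [0.2, 0.8, -4.9]
finger_gap: 0.0433
```

apply_moves --pt "-0.005 0.04 0 -0.01 0.8" --pt "-0.01 0.08 -0.01 -0.02 0.8" --pt "-0.015 0.12 -0.04 -0.03 0.8" --pt "-0.015 0.12 -0.08 -0.03 0.8" --pt "-0.015 0.12 -0.11 -0.03 0.8"

```text
t: 4.75
ee_pos: [0.499, -0.0188, 0.1218]
eef_rot: [-1.865, 1.56, 2.888]
contact_force: [0.8, -1.0, -5.3]
finger_gap: 0.0435
```

```bash
python3 -c "
from h import *
st()
for n in('scene','top'): cv2.imwrite(f'pics/{n}3.png',robot.read_camera(n)[:,:,::-1])
st()"
```

```text
t 4.75 pos [ 0.499  -0.0188  0.1218] yaxis_ang 0.041 xax [-0.01   0.003 -1.   ] F [ 0.82 -0.99 -5.25] gap 0.0435 q [-0.04  0.3  -0.39  0.9   0.    1.49]
t 4.85 pos [ 0.4958 -0.0196  0.1196] yaxis_ang 0.039 xax [-0.019  0.003 -1.   ] F [-1.03  0.3  -4.47] gap 0.0431 q [-0.04  0.3  -0.39  0.9   0.    1.49]
```

View pics/scene3.png

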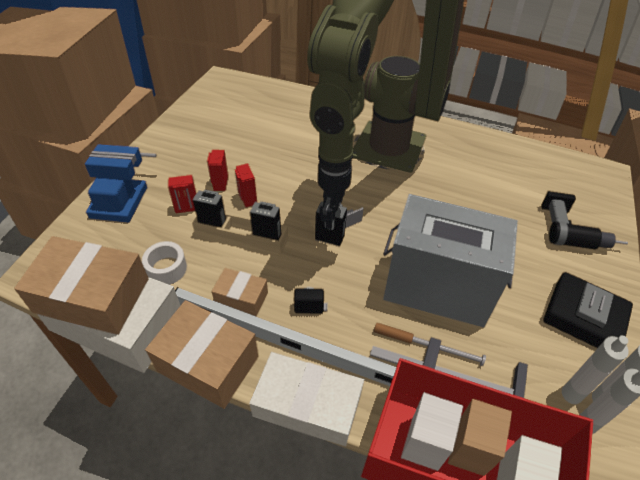

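The pack hangs at (332,222) with clear bench around it. I'll lower it.

apply_moves --pt "0 0 -0.03 0 0.8" --pt "0 0 -0.045 0 0.8" --pt "0 0 -0.053 0 0.8" --pt "0 0 -0.055 0 0.8" --pt "0 0 -0.055 0 0.8"

```text
t: 5.35
ee_pos: [0.4968, -0.0199, 0.0656]
eef_rot: [-1.786, 1.554, 2.965]
contact_force: [0.6, 0.3, -5.1]
finger_gap: 0.0434
```

apply_moves --pt "0 0 -0.001 0 0.8" --pt "0 0 -0.002 0 0.8" --pt "0 0 -0.003 0 0.8"

```text
t: 5.65
ee_pos: [0.4975, -0.0199, 0.0632]
eef_rot: [-1.801, 1.555, 2.95]
contact_force: [-0.9, -0.5, -5.3]
finger_gap: 0.0436
```

```bash
python3 -c "
from h import *
st()"
```

```text
t 5.65 pos [ 0.4975 -0.0199  0.0632] yaxis_ang 0.039 xax [-0.015  0.003 -1.   ] F [-0.91 -0.5  -5.28] gap 0.0436 q [-0.04  0.36 -0.47  0.75  0.    1.49]
```

apply_moves --pt "0 0 -0.001 0 0.8" --pt "0 0 -0.002 0 0.8" --pt "0 0 -0.003 0 0.8" --pt "0 0 -0.003 0 0.8"

```text
t: 6.05
ee_pos: [0.4976, -0.02, 0.061]
eef_rot: [-1.801, 1.556, 2.949]
contact_force: [-2.5, -1.0, 2.7]
finger_gap: 0.0438
```

```bash
python3 -c "
from h import *
st()"
```

```text
t 6.05 pos [ 0.4976 -0.02    0.061 ] yaxis_ang 0.039 xax [-0.015  0.003 -1.   ] F [-2.51 -0.99  2.71] gap 0.0438 q [-0.04  0.36 -0.47  0.75  0.    1.49]
```

Contact with the bench. I'll release the pack and rise straight up.

apply_moves --pt "0 0 0 0 0.45" --pt "0 0 0 0 0.3" --pt "0 0 0 0 0" --pt "0 0 0 0 0" --pt "0 0 0 0 0"

```text
t: 6.55
ee_pos: [0.4977, -0.02, 0.061]
eef_rot: [-1.8, 1.556, 2.951]
contact_force: [0.0, -0.9, -0.2]
finger_gap: 0.0853
```

apply_moves --pt "0 0 0.02 0 0" --pt "0 0 0.05 0 0" --pt "0 0 0.09 0 0" --pt "0 0 0.13 0 0" --pt "0 0 0.17 0 0"

```text
t: 7.05
ee_pos: [0.4974, -0.02, 0.2324]
eef_rot: [-1.798, 1.556, 2.953]
contact_force: [1.2, -0.7, -0.5]
finger_gap: 0.0853
```

```bash
python3 -c "
from h import *
st()
for n in('scene','top'): cv2.imwrite(f'pics/{n}4.png',robot.read_camera(n)[:,:,::-1])
crop('pics/scene4.png',270,150,110,110,6,'pics/s4c.png')
crop('pics/top4.png',240,190,130,110,6,'pics/t4c.png')
st()"
```

```text
t 7.05 pos [ 0.4974 -0.02    0.2324] yaxis_ang 0.039 xax [-0.015  0.003 -1.   ] F [ 1.19 -0.67 -0.46] gap 0.0853 q [-0.04  0.22 -0.18  1.18  0.    1.49]
t 7.15 pos [ 0.5014 -0.0201  0.2366] yaxis_ang 0.039 xax [-0.004  0.002 -1.   ] F [ 1.44 -0.03  0.04] gap 0.0854 q [-0.04  0.22 -0.18  1.18  0.    1.49]
```

View pics/s4c.png

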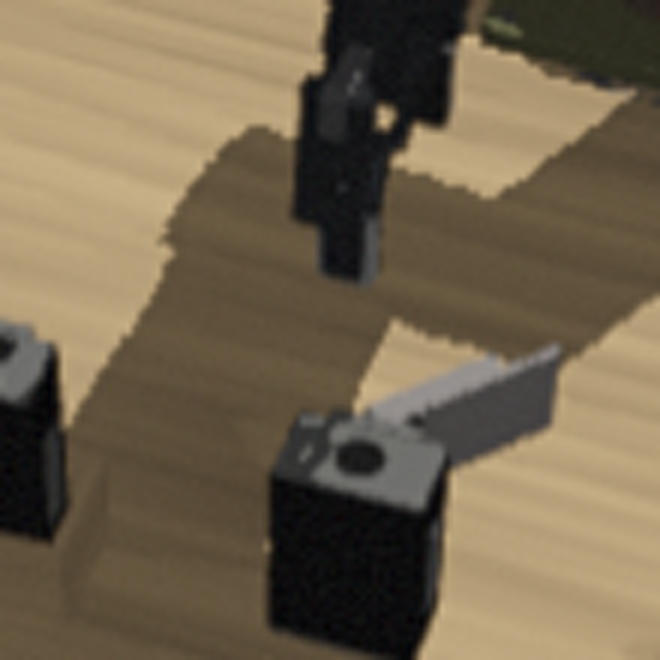

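View pics/t4c.png

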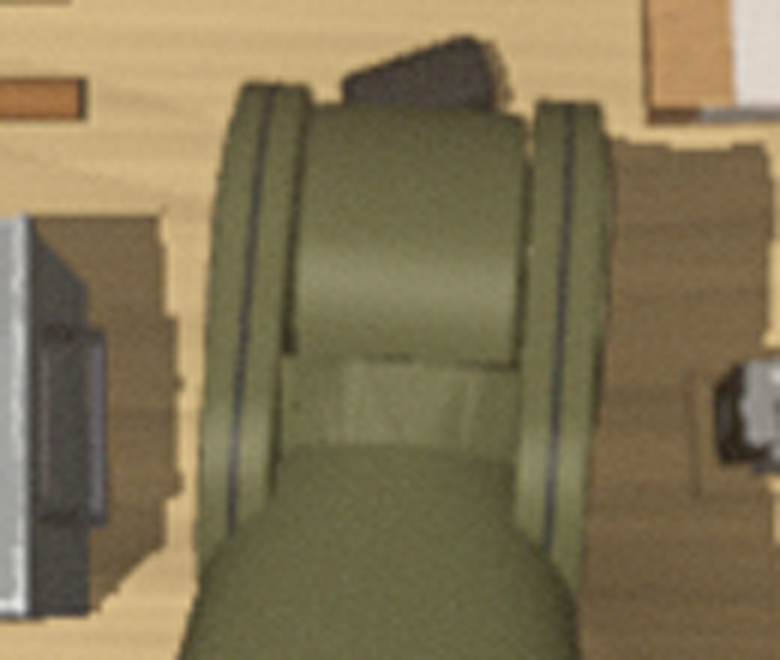

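```bash
python3 - <<'E'
from h import *
S=lambda x,y:(270+x/6-.42,150+y/6-.42)
P=[onz("scene",*S(*p),.104)[:2] for p in[(270,478),(437,511),(449,442),(298,415),(360,459)]]
for p in P: print(p.round(4))
e=P[1]-P[0];print(np.linalg.norm(e),np.degrees(np.arctan2(e[1],e[0])))
for z in (0,.104): print(onz("scene",*S(270,622),z)[:2])
E
```

```text
[ 0.5241 -0.0536]
[0.5156 0.0156]
[0.4775 0.0075]
[ 0.4866 -0.0558]
[ 0.5004 -0.0232]
0.06972424699516687 96.958854438126
[ 0.5140706  -0.05642385]
[ 0.59520308 -0.02560421]
```

apply_moves --pt "0 0 0 0.14 0" --pt "0 0 0 0.28 0" --pt "0 0 0 0.42 0" --pt "0 0 0 0.56 0" --pt "0 0 0 0.7 0"

```text
t: 7.65
ee_pos: [0.5009, -0.0201, 0.2356]
eef_rot: [-2.212, 1.565, -3.038]
contact_force: [0.1, -0.5, 1.1]
finger_gap: 0.0852
```

apply_moves --pt "0 0 0 0.14 0" --pt "0 0 0 0.28 0" --pt "0 0 0 0.42 0" --pt "0 0 0 0.56 0" --pt "0 0 0 0.7 0"

```text
t: 8.15
ee_pos: [0.5004, -0.0201, 0.2346]
eef_rot: [-2.374, 1.564, -2.495]
contact_force: [-0.4, 0.1, 0.5]
finger_gap: 0.0852
```

```bash
python3 -c "
from h import *
st()"
```

```text
t 8.15 pos [ 0.5004 -0.0201  0.2346] yaxis_ang 1.450 xax [-0.006 -0.004 -1.   ] F [-0.45  0.14  0.45] gap 0.0852 q [-0.04  0.22 -0.18  1.17 -0.    0.08]
```

apply_moves --pt "0 -0.002 0 0.08 0" --pt "0 -0.002 0 0.16 0" --pt "0 -0.002 -0.04 0.16 0" --pt "0 -0.002 -0.075 0.16 0" --pt "0 -0.002 -0.1 0.16 0"

```text
t: 8.65
ee_pos: [0.4987, -0.022, 0.1318]
eef_rot: [-2.629, 1.561, -2.59]
contact_force: [-0.6, -0.3, -0.2]
finger_gap: 0.0851
```

```bash
python3 -c "
from h import *
st()
for n in('scene',): cv2.imwrite(f'pics/{n}5.png',robot.read_camera(n)[:,:,::-1])
crop('pics/scene5.png',270,150,110,110,6,'pics/s5c.png')
st()"
```

```text
t 8.65 pos [ 0.4987 -0.022   0.1318] yaxis_ang 1.610 xax [-0.008 -0.005 -1.   ] F [-0.58 -0.31 -0.24] gap 0.0851 q [-0.04  0.29 -0.37  0.92 -0.01 -0.08]
t 8.70 pos [ 0.4961 -0.0219  0.1284] yaxis_ang 1.610 xax [-0.014 -0.005 -1.   ] F [-2.33  0.58 -2.47] gap 0.0853 q [-0.04  0.29 -0.38  0.92 -0.01 -0.08]
```

View pics/s5c.png

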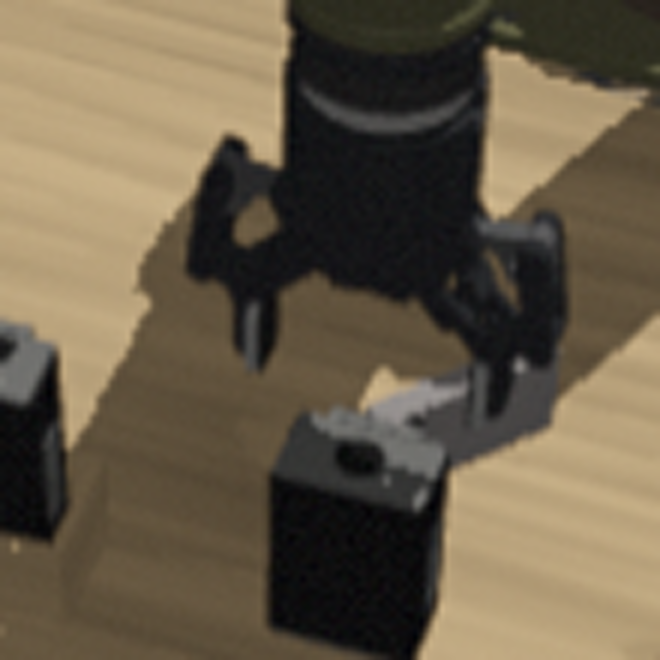

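```bash
python3 - <<'E'
from h import *
S=lambda x,y:(270+x/6-.42,150+y/6-.42)
for z in(.13,.14):
  for p in[(257,372),(495,415)]: print(z,onz("scene",*S(*p),z)[:2].round(4))
E
```

```text
0.13 [ 0.4936 -0.0716]
0.13 [0.4801 0.0266]
0.14 [ 0.5029 -0.068 ]
0.14 [0.4895 0.029 ]
```

apply_moves --pt "0.004 0 -0.02 0 0" --pt "0.004 0 -0.04 0 0" --pt "0.004 0 -0.055 0 0" --pt "0.004 0 -0.063 0 0" --pt "0.004 0 -0.063 0 0"

```text
t: 9.2
ee_pos: [0.4992, -0.0219, 0.0646]
eef_rot: [-2.915, 1.554, -2.875]
contact_force: [-0.9, -0.0, -0.1]
finger_gap: 0.0853
```

```bash
python3 -c "
from h import *
st()
for n in('scene',): cv2.imwrite(f'pics/{n}6.png',robot.read_camera(n)[:,:,::-1])
crop('pics/scene6.png',270,150,110,110,6,'pics/s6c.png')
st()"
```

```text
t 9.20 pos [ 0.4992 -0.0219  0.0646] yaxis_ang 1.610 xax [-0.016 -0.004 -1.   ] F [-0.93 -0.03 -0.06] gap 0.0853 q [-0.04  0.36 -0.46  0.76 -0.01 -0.08]
t 9.25 pos [ 0.5    -0.0219  0.0654] yaxis_ang 1.610 xax [-0.015 -0.005 -1.   ] F [-0.05 -0.25  0.14] gap 0.0851 q [-0.04  0.36 -0.46  0.76 -0.01 -0.08]
```

View pics/s6c.png

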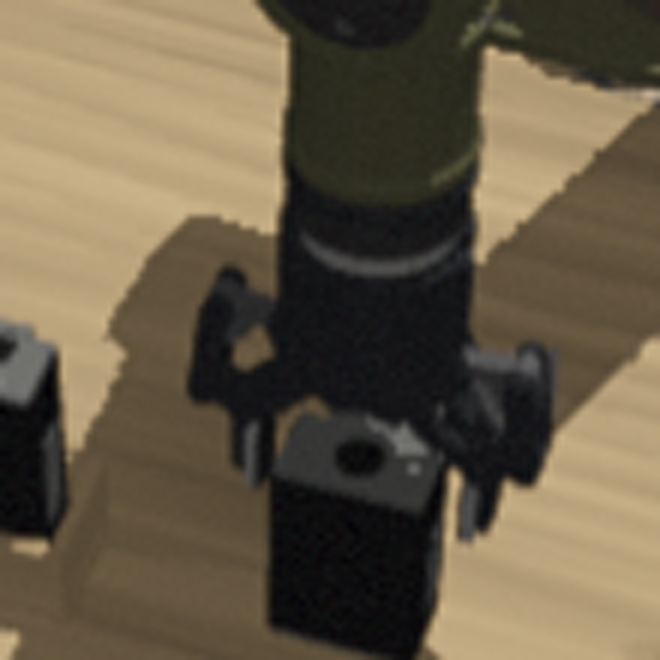

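Both fingers straddle the narrow edges, with tips at about (250,480) and (470,540). I'll close them.

apply_moves --pt "0 0 0 0 0.15" --pt "0 0 0 0 0.3" --pt "0 0 0 0 0.5" --pt "0 0 0 0 0.5" --pt "0 0 0 0 0.5" --force 80

```text
t: 9.75
ee_pos: [0.5011, -0.0226, 0.0669]
eef_rot: [-2.72, 1.557, -2.682]
contact_force: [-1.1, -2.8, 7.3]
finger_gap: 0.0668
```

```bash
python3 -c "
from h import *
st()"
```

```text
t 9.75 pos [ 0.5011 -0.0226  0.0669] yaxis_ang 1.610 xax [-0.012 -0.006 -1.   ] F [-1.09 -2.75  7.28] gap 0.0668 q [-0.04  0.36 -0.46  0.76 -0.01 -0.08]
```

apply_moves --pt "0 0 0.02 0 0.6" --pt "0 0 0.06 0 0.6" --pt "0 0 0.105 0 0.6" --pt "0 0 0.15 0 0.6" --pt "0 0 0.195 0 0.6"

```text
t: 10.25
ee_pos: [0.5, -0.0223, 0.263]
eef_rot: [-2.814, 1.556, -2.775]
contact_force: [1.8, -0.1, -5.9]
finger_gap: 0.0668
```

apply_moves --pt "0 0 0.04 0 0.6" --pt "0 0 0.055 0 0.6" --pt "0 0.03 0.055 0 0.6" --pt "0 0.065 0.055 0 0.6" --pt "0 0.1 0.055 0 0.6"

```text
t: 10.75
ee_pos: [0.4994, 0.0787, 0.3176]
eef_rot: [-2.87, 1.555, -2.833]
contact_force: [0.5, 0.3, -5.2]
finger_gap: 0.0668
```

```bash
python3 -c "
from h import *
st()
for n in('scene',): cv2.imwrite(f'pics/{n}7.png',robot.read_camera(n)[:,:,::-1])
crop('pics/scene7.png',270,80,200,150,4,'pics/s7c.png')
st()"
```

```text
t 10.75 pos [0.4994 0.0787 0.3176] yaxis_ang 1.609 xax [-0.015 -0.005 -1.   ] F [ 0.49  0.31 -5.22] gap 0.0668 q [ 0.16  0.22  0.03  1.4  -0.    0.12]
t 10.80 pos [0.4993 0.0844 0.3173] yaxis_ang 1.613 xax [-0.015  0.002 -1.   ] F [ 1.69  4.86 -5.32] gap 0.0668 q [0.16 0.22 0.03 1.4  0.   0.12]
```

View pics/s7c.png

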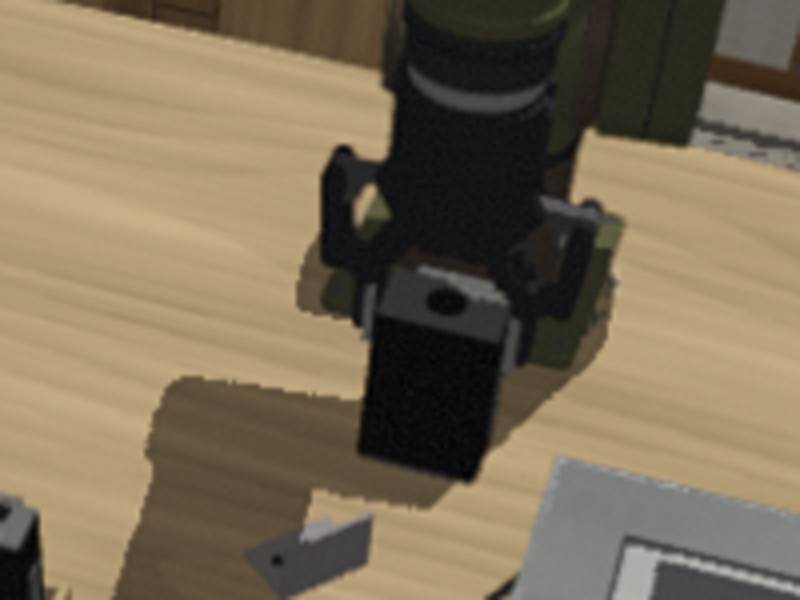

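apply_moves --pt "0.001 0.045 0 0 0.6" --pt "0.002 0.09 0 0 0.6" --pt "0.003 0.135 0 0 0.6" --pt "0.004 0.175 0 0 0.6" --pt "0.004 0.188 0 0 0.6"

```text
t: 11.3
ee_pos: [0.5026, 0.2762, 0.3159]
eef_rot: [2.913, 1.553, 2.96]
contact_force: [-0.4, -0.7, -5.4]
finger_gap: 0.0663
```

```bash
python3 -c "
from h import *
st()
for n in('scene','top'): cv2.imwrite(f'pics/{n}8.png',robot.read_camera(n)[:,:,::-1])
crop('pics/scene8.png',375,100,160,150,5,'pics/s8c.png')
crop('pics/top8.png',120,180,160,140,5,'pics/t8c.png')
st()"
```

```text
t 11.30 pos [0.5026 0.2762 0.3159] yaxis_ang 1.618 xax [-0.018  0.003 -1.   ] F [-0.35 -0.67 -5.42] gap 0.0663 q [0.5  0.34 0.19 1.44 0.01 0.45]
t 11.40 pos [0.5026 0.2742 0.316 ] yaxis_ang 1.617 xax [-0.018  0.001 -1.   ] F [-0.22 -1.6  -5.01] gap 0.0668 q [0.49 0.34 0.19 1.44 0.01 0.45]
```

View pics/s8c.png

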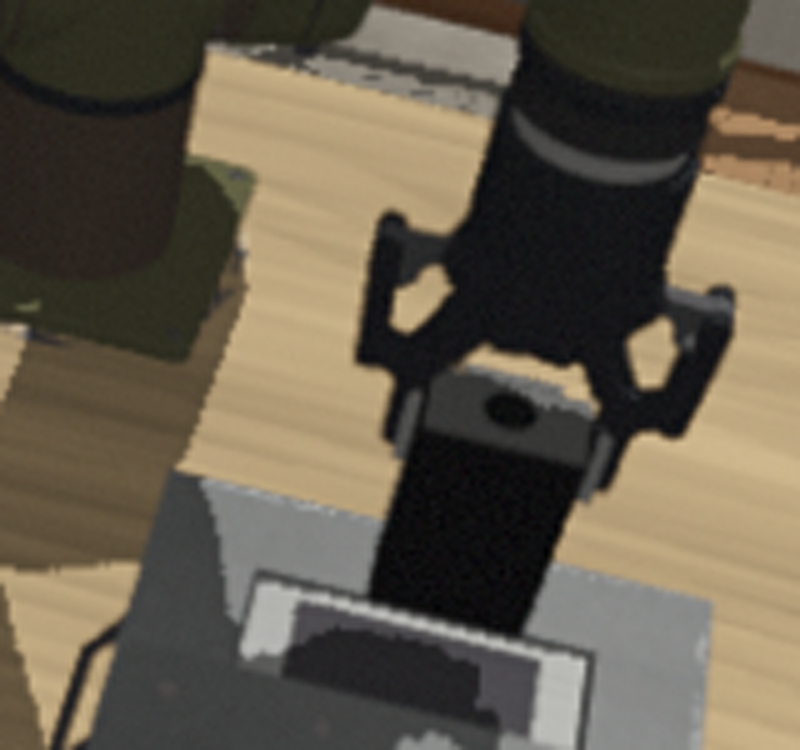

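View pics/t8c.png

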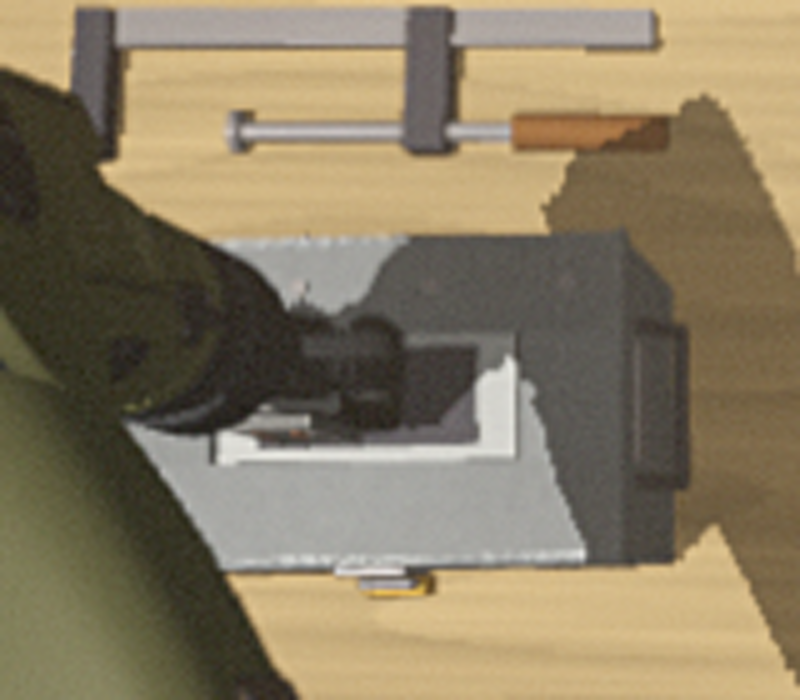

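```bash
python3 - <<'E'
from h import *
S=lambda x,y:(375+x/5-.4,100+y/5-.4)
M=np.array([.5033,.2727]);a=.044;A=np.array([[np.cos(a),np.sin(a)],[-np.sin(a),np.cos(a)]])
for p,z in[((372,598),.249),((525,632),.249),((412,430),.353),((583,470),.353),((511,410),.353)]:
    w=onz("scene",*S(*p),z)[:2];print(w.round(4),"mouth frame",(A@(w-M)).round(4))
E
```

```text
[0.5151 0.2468] mouth frame [ 0.0107 -0.0264]
[0.5097 0.312 ] mouth frame [0.0081 0.0389]
[0.5269 0.2425] mouth frame [ 0.0222 -0.0313]
[0.5231 0.3096] mouth frame [0.0214 0.036 ]
[0.4992 0.2776] mouth frame [-0.0039  0.0051]
```

```bash
python3 - <<'E'
from h import *
crop('pics/scene8.png',435,165,70,70,11,'pics/s8d.png')
crop('pics/scene7.png',350,135,65,75,10,'pics/s7d.png')
crop('pics/scene6.png',300,205,60,60,10,'pics/s6d.png')
E
```

```text
(no output)
```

View pics/s8d.png

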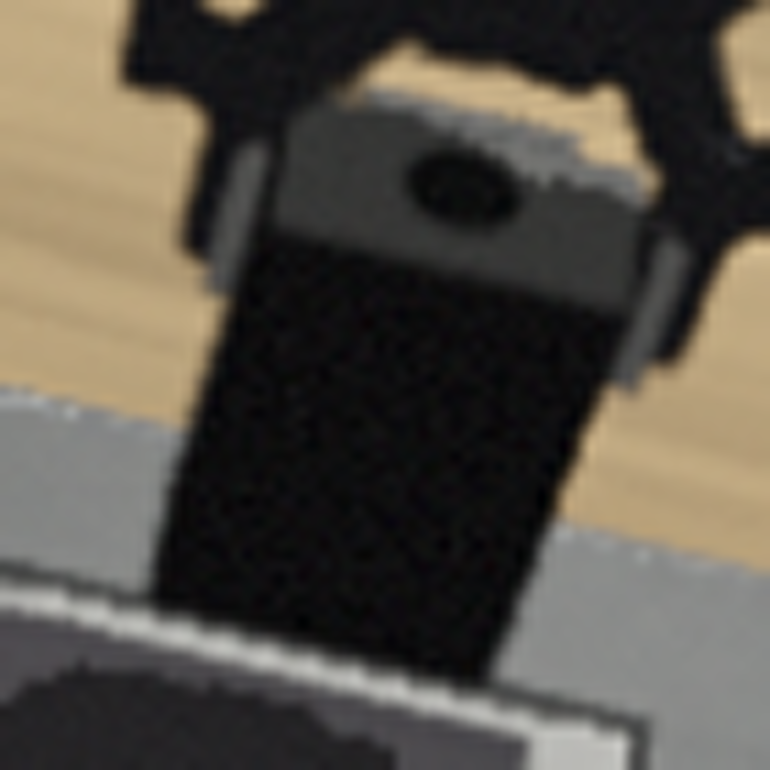

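View pics/s7d.png

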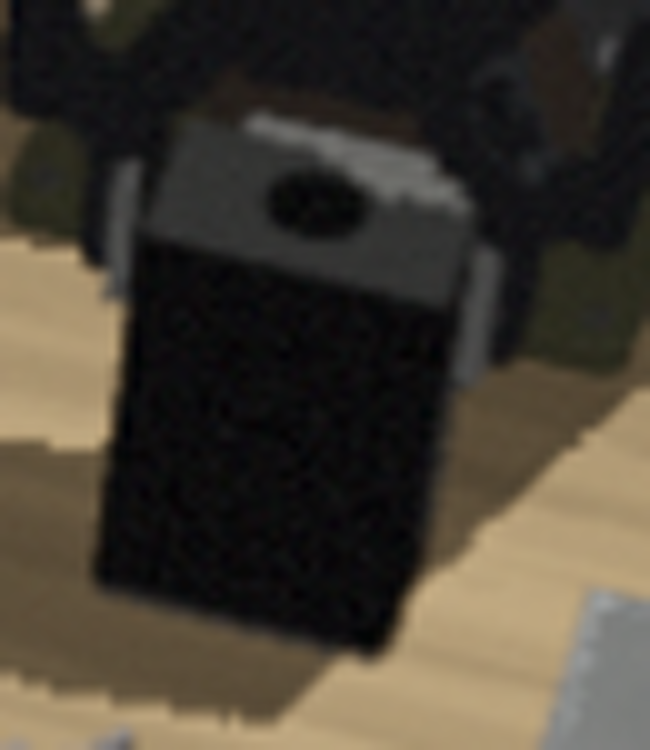

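View pics/s6d.png

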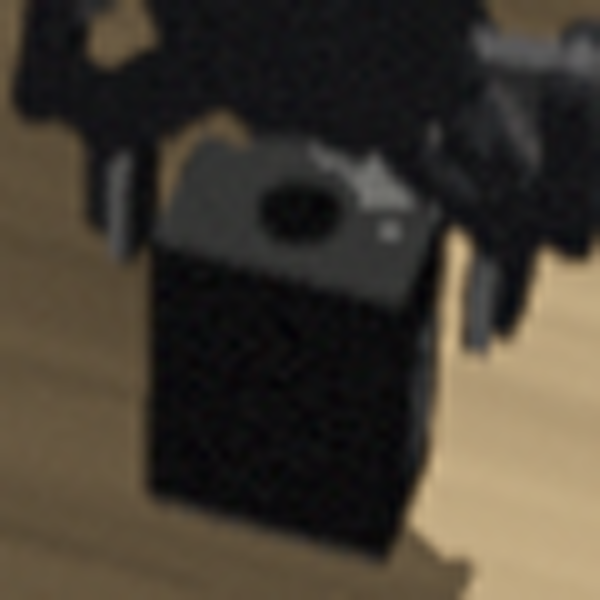

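```bash
python3 - <<'E'
from h import *
def corners(c,a,zt,tilt,zc):
    # body corners +x face, tilt about jaw axis through zc
    out=[]
    for z in(zt,zt-.104):
        for y in(-.034,.034):
            x=.019+ (z-zc)*tilt
            out.append((c[0]+np.cos(a)*x-np.sin(a)*y,c[1]+np.sin(a)*x+np.cos(a)*y,z))
    return out
for nm,c,a,zt,f,obs in(("7",(.4994,.0787),.039,.3176+.037,lambda p:(p[0]-350)*10+5,(350,135,10)),("8",(.5026,.2752),.046,.316+.037,None,(435,165,11)),("6",(.5005,-.022),.039,.104,None,(300,205,10))):
  for tilt in(0,.018,.1):
    print(nm,tilt,[((proj("scene",X)-obs[:2]+.5)*obs[2]).round(0).tolist() for X in corners(c,a,zt,tilt,zt-.012)])
E
```

```text
7 0 [[126.0, 230.0], [452.0, 306.0], [87.0, 604.0], [390.0, 679.0]]
7 0.018 [[125.0, 231.0], [452.0, 307.0], [89.0, 599.0], [391.0, 674.0]]
7 0.1 [[124.0, 234.0], [451.0, 310.0], [98.0, 577.0], [399.0, 651.0]]
8 0 [[249.0, 219.0], [629.0, 310.0], [128.0, 623.0], [478.0, 710.0]]
8 0.018 [[249.0, 219.0], [628.0, 311.0], [129.0, 617.0], [479.0, 704.0]]
8 0.1 [[248.0, 223.0], [628.0, 314.0], [135.0, 590.0], [483.0, 677.0]]
6 0 [[149.0, 237.0], [414.0, 306.0], [146.0, 507.0], [394.0, 575.0]]
6 0.018 [[149.0, 237.0], [414.0, 307.0], [148.0, 503.0], [396.0, 571.0]]
6 0.1 [[148.0, 240.0], [413.0, 310.0], [157.0, 482.0], [405.0, 549.0]]
```

apply_moves --pt "0.002 -0.002 -0.01 0 0.6" --pt "0.002 -0.002 -0.02 0 0.6" --pt "0.002 -0.002 -0.03 0 0.6" --pt "0.002 -0.002 -0.035 0 0.6" --pt "0.002 -0.002 -0.035 0 0.6"

```text
t: 11.9
ee_pos: [0.504, 0.2711, 0.2798]
eef_rot: [3.085, 1.551, 3.13]
contact_force: [0.2, -0.8, -4.7]
finger_gap: 0.0669
```

```bash
python3 -c "
from h import *
st()
for n in('scene','top'): cv2.imwrite(f'pics/{n}9.png',robot.read_camera(n)[:,:,::-1])
crop('pics/scene9.png',400,170,120,90,6,'pics/s9c.png')
crop('pics/top9.png',120,200,130,100,6,'pics/t9c.png')
st()"
```

```text
t 11.90 pos [0.504  0.2711 0.2798] yaxis_ang 1.616 xax [-0.02  0.   -1.  ] F [ 0.21 -0.84 -4.66] gap 0.0669 q [0.49 0.34 0.11 1.35 0.01 0.44]
t 12.00 pos [0.5046 0.2718 0.2811] yaxis_ang 1.616 xax [-0.018  0.001 -1.   ] F [ 0.37  0.22 -5.18] gap 0.0665 q [0.49 0.34 0.11 1.35 0.01 0.44]
```

View pics/s9c.png

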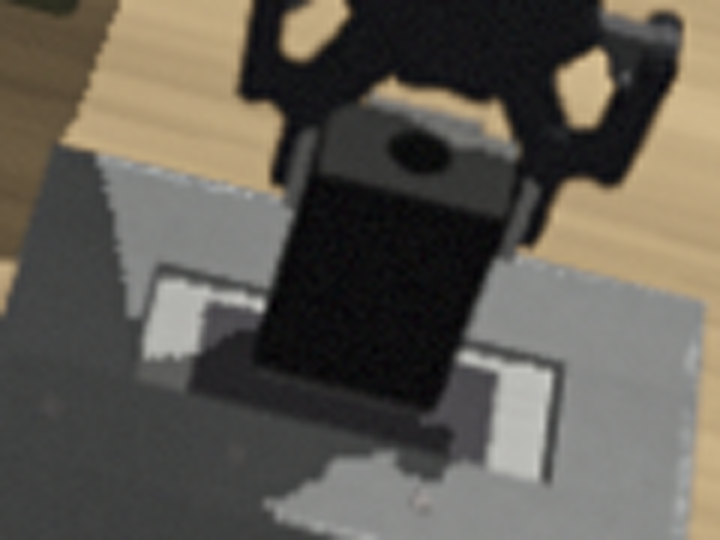

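View pics/t9c.png

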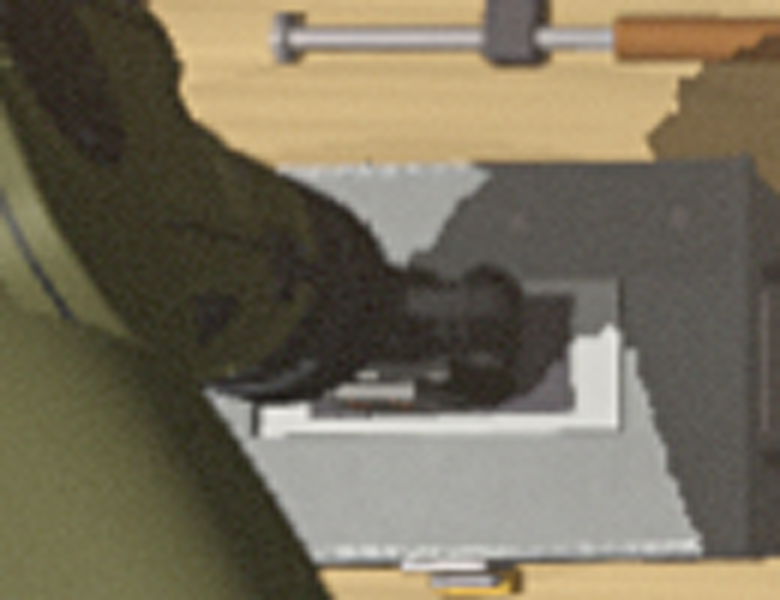

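apply_moves --pt "0.002 0 0 0 0.6" --pt "0.002 0 -0.01 0 0.6" --pt "0.002 0 -0.02 0 0.6" --pt "0.002 0 -0.03 0 0.6" --pt "0.002 0 -0.03 0 0.6"

```text
t: 12.5
ee_pos: [0.5049, 0.2713, 0.2489]
eef_rot: [3.098, 1.549, -3.139]
contact_force: [-2.3, -0.2, -4.5]
finger_gap: 0.0667
```

```bash
python3 -c "
from h import *
st()
for n in('scene',): cv2.imwrite(f'pics/{n}10.png',robot.read_camera(n)[:,:,::-1])
crop('pics/scene10.png',400,170,120,90,6,'pics/s10c.png')
st()"
```

```text
t 12.50 pos [0.5049 0.2713 0.2489] yaxis_ang 1.617 xax [-0.022 -0.    -1.   ] F [-2.27 -0.16 -4.55] gap 0.0667 q [0.49 0.35 0.04 1.28 0.01 0.44]
t 12.55 pos [0.5047 0.2713 0.2494] yaxis_ang 1.617 xax [-0.022 -0.    -1.   ] F [-3.56 -0.14 -4.31] gap 0.0670 q [0.49 0.35 0.04 1.28 0.01 0.44]
```

View pics/s10c.png

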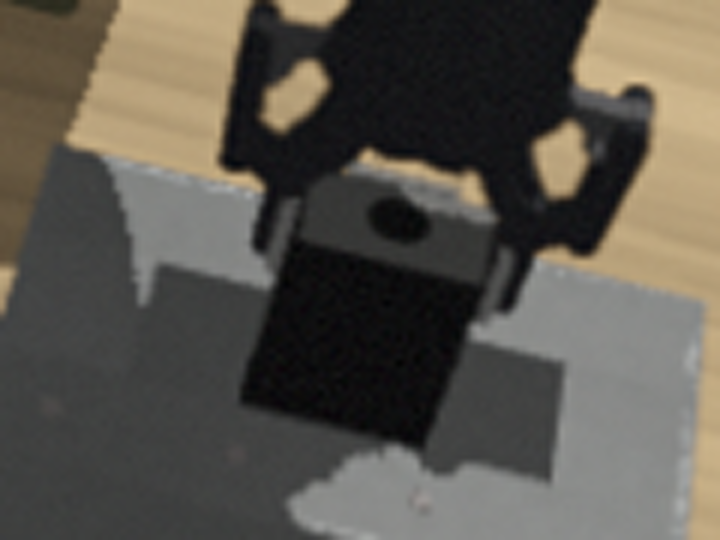

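apply_moves --pt "0.001 0 -0.01 0 0.6" --pt "0.001 0 -0.02 0 0.6" --pt "0.001 0 -0.03 0 0.6" --pt "0.001 0 -0.04 0 0.6"

```text
t: 12.95
ee_pos: [0.5056, 0.2712, 0.2081]
eef_rot: [3.119, 1.548, -3.119]
contact_force: [-1.5, 0.8, -3.2]
finger_gap: 0.0668
```

```bash
python3 -c "
from h import *
st()
for n in('scene',): cv2.imwrite(f'pics/{n}11.png',robot.read_camera(n)[:,:,::-1])
crop('pics/scene11.png',400,170,120,90,6,'pics/s11c.png')
st()"
```

```text
t 12.95 pos [0.5056 0.2712 0.2081] yaxis_ang 1.617 xax [-0.023 -0.001 -1.   ] F [-1.5   0.76 -3.21] gap 0.0668 q [ 0.49  0.37 -0.04  1.18  0.01  0.44]
t 13.00 pos [0.5047 0.2707 0.2063] yaxis_ang 1.617 xax [-0.026 -0.002 -1.   ] F [-1.79 -0.32 -5.94] gap 0.0669 q [ 0.49  0.37 -0.04  1.18  0.01  0.44]
```

View pics/s11c.png

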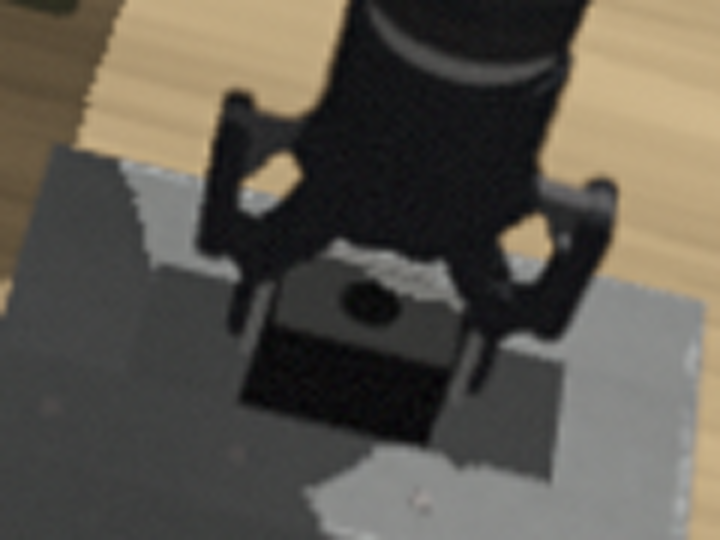

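apply_moves --pt "0.002 0.001 -0.01 0 0.6" --pt "0.002 0.001 -0.02 0 0.6" --pt "0.002 0.001 -0.03 0 0.6" --pt "0.002 0.001 -0.038 0 0.6"

```text
t: 13.4
ee_pos: [0.5064, 0.2715, 0.1671]
eef_rot: [-3.098, 1.544, -3.052]
contact_force: [-1.2, 0.6, -3.9]
finger_gap: 0.0662
```

```bash
python3 -c "
from h import *
st()
for n in('scene',): cv2.imwrite(f'pics/{n}12.png',robot.read_camera(n)[:,:,::-1])
crop('pics/scene12.png',400,170,120,90,6,'pics/s12c.png')
st()"
```

```text
t 13.40 pos [0.5064 0.2715 0.1671] yaxis_ang 1.617 xax [-0.026 -0.002 -1.   ] F [-1.16  0.56 -3.95] gap 0.0662 q [ 0.49  0.4  -0.11  1.09  0.01  0.44]
t 13.45 pos [0.5058 0.2713 0.1659] yaxis_ang 1.617 xax [-0.028 -0.003 -1.   ] F [-1.14  0.19 -6.49] gap 0.0666 q [ 0.49  0.4  -0.11  1.09  0.01  0.44]
```

View pics/s12c.png

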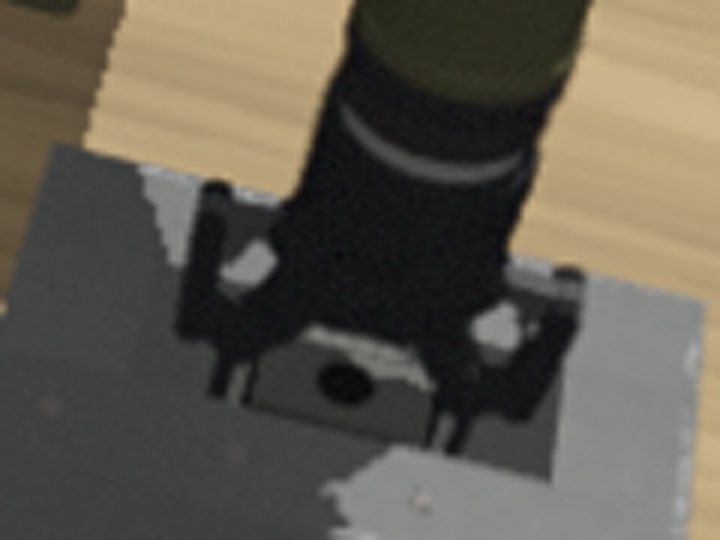

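apply_moves --pt "0.001 0 -0.004 0 0.6" --pt "0.001 0 -0.008 0 0.6" --pt "0.001 0 -0.011 0 0.6" --pt "0.001 0 -0.011 0 0.6" --pt "0.001 0 -0.011 0 0.6"

```text
t: 13.95
ee_pos: [0.5065, 0.2712, 0.1548]
eef_rot: [-3.076, 1.542, -3.03]
contact_force: [-1.3, 0.6, -6.6]
finger_gap: 0.0667
```

```bash
python3 -c "
from h import *
st()
for n in('scene','top'): cv2.imwrite(f'pics/{n}13.png',robot.read_camera(n)[:,:,::-1])
crop('pics/scene13.png',400,170,120,90,6,'pics/s13c.png')
st()"
```

```text
t 13.95 pos [0.5065 0.2712 0.1548] yaxis_ang 1.617 xax [-0.029 -0.003 -1.   ] F [-1.31  0.59 -6.57] gap 0.0667 q [ 0.49  0.4  -0.13  1.07  0.01  0.44]
t 14.05 pos [0.5067 0.2712 0.1549] yaxis_ang 1.617 xax [-0.028 -0.003 -1.   ] F [-1.66  0.67 -6.76] gap 0.0665 q [ 0.49  0.4  -0.13  1.07  0.01  0.44]
```

View pics/s13c.png

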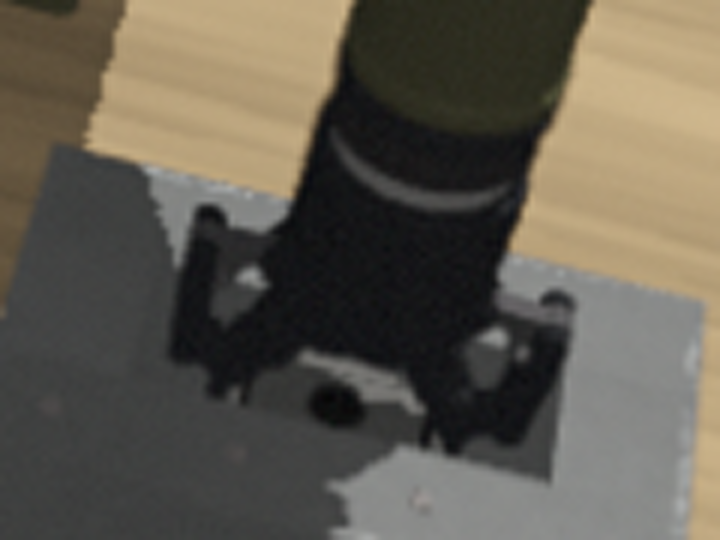

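The top face has sunk below the mouth rim, with the disc at (337,405), and the flap is held open by the pack. I'll release.

apply_moves --pt "0 0 0 0 0.1" --pt "0 0 0 0 0.05" --pt "0 0 0 0 0.05" --pt "0 0 0 0 0.05" --pt "0 0 0 0 0.05"

```text
t: 14.55
ee_pos: [0.5073, 0.2716, 0.1557]
eef_rot: [-3.101, 1.544, -3.055]
contact_force: [-0.5, -0.5, 1.9]
finger_gap: 0.081
```

```bash
python3 -c "
from h import *
st()
for n in('scene','top'): cv2.imwrite(f'pics/{n}14.png',robot.read_camera(n)[:,:,::-1])
crop('pics/scene14.png',400,170,120,90,6,'pics/s14c.png')
st()"
```

```text
t 14.55 pos [0.5073 0.2716 0.1557] yaxis_ang 1.617 xax [-0.027 -0.002 -1.   ] F [-0.47 -0.53  1.93] gap 0.0810 q [ 0.49  0.4  -0.13  1.07  0.01  0.44]
t 14.65 pos [0.507  0.2714 0.1553] yaxis_ang 1.617 xax [-0.028 -0.003 -1.   ] F [-1.02 -0.13  1.97] gap 0.0813 q [ 0.49  0.4  -0.13  1.07  0.01  0.44]
```

View pics/s14c.png

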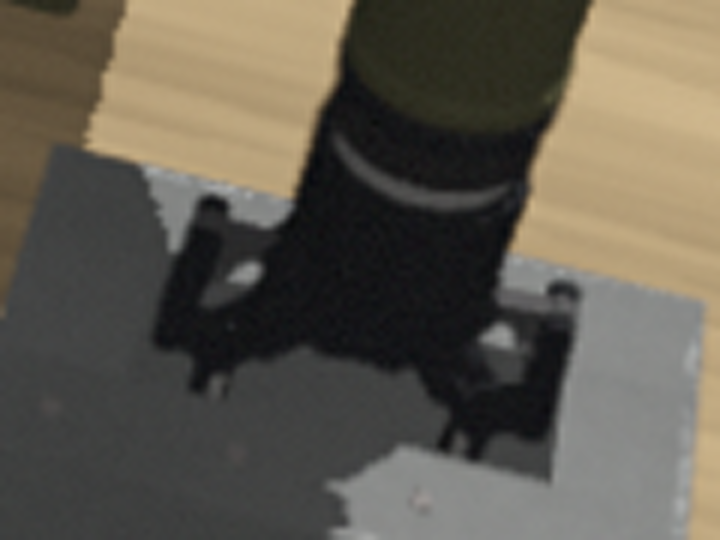

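The pack has left the pads. I'll withdraw straight up.

apply_moves --pt "0 0 0.015 0 0.05" --pt "0 0 0.03 0 0.05" --pt "0 0 0.05 0 0.05" --pt "0 0 0.07 0 0.05" --pt "0 0 0.1 0 0.05"

```text
t: 15.15
ee_pos: [0.5065, 0.2708, 0.2546]
eef_rot: [-3.035, 1.541, -2.99]
contact_force: [-0.8, -0.1, 0.6]
finger_gap: 0.081
```

apply_moves --pt "0 0 0.03 0 0.05" --pt "-0.02 0 0.06 0 0.05" --pt "-0.06 0 0.07 0 0.05" --pt "-0.1 0 0.07 0 0.05" --pt "-0.14 0 0.07 0 0.05"

```text
t: 15.65
ee_pos: [0.3658, 0.2708, 0.3248]
eef_rot: [-3.049, 1.542, -3.004]
contact_force: [-0.7, -0.3, -0.5]
finger_gap: 0.081
```

apply_moves --pt "0 0.0 0 0 0.05" --pt "-0.02 0.04 0 0 0.05" --pt "-0.04 0.08 0 0 0.05" --pt "-0.06 0.12 0 0 0.05" --pt "-0.06 0.12 0 0 0.05"

```text
t: 16.15
ee_pos: [0.3047, 0.3951, 0.3241]
eef_rot: [-3.115, 1.542, -3.064]
contact_force: [-0.1, -1.2, -1.6]
finger_gap: 0.0812
```

```bash
python3 -c "
from h import *
st()
for n in('scene','top'): cv2.imwrite(f'pics/{n}15.png',robot.read_camera(n)[:,:,::-1])
crop('pics/top15.png',135,215,140,90,5,'pics/t15c.png')
st()"
```

```text
t 16.15 pos [0.3047 0.3951 0.3241] yaxis_ang 1.621 xax [-0.028 -0.002 -1.   ] F [-0.13 -1.18 -1.62] gap 0.0812 q [0.9  0.21 0.03 1.41 0.02 0.85]
t 16.25 pos [0.3059 0.3915 0.3243] yaxis_ang 1.618 xax [-0.028 -0.005 -1.   ] F [ 0.05 -0.94  0.1 ] gap 0.0810 q [0.9  0.21 0.03 1.42 0.02 0.85]
```

View pics/scene15.png

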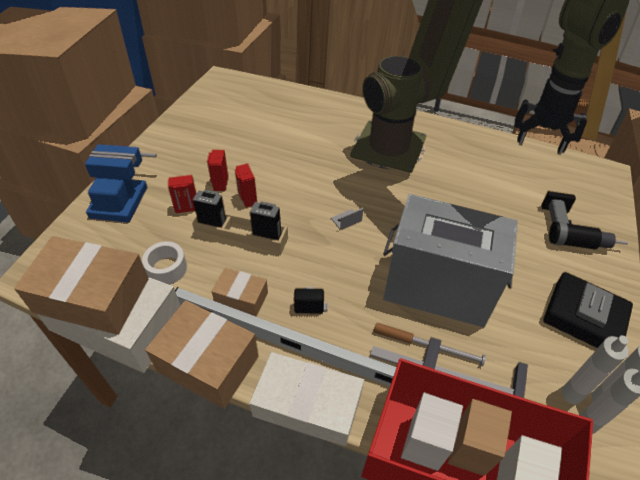

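View pics/t15c.png

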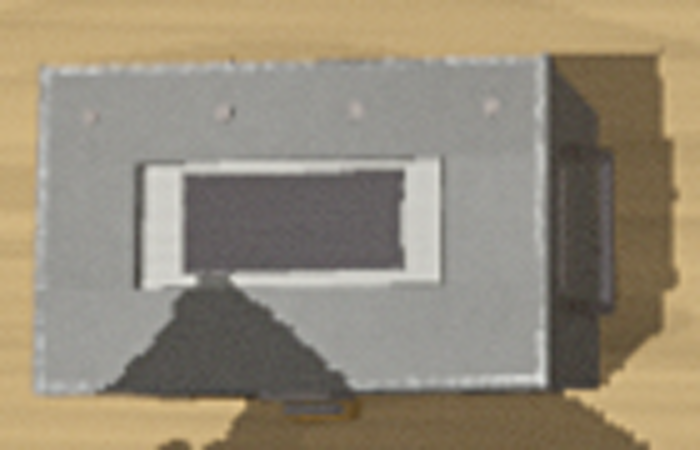

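The flap at (200,260) in top looks exactly as it did at the start. The tall packs and the other things on the bench have not moved. I'll let things settle briefly and then hand in.

apply_moves --pt "0 0 0 0 0.05" --pt "0 0 0 0 0.05" --pt "0 0 0 0 0.05" --pt "0 0 0 0 0.05" --pt "0 0 0 0 0.05"

```text
t: 16.75
ee_pos: [0.3062, 0.3911, 0.3244]
eef_rot: [-3.014, 1.543, -2.968]
contact_force: [0.4, -0.0, -0.1]
finger_gap: 0.0809
```

```bash
python3 -c "
from h import *
a=cv2.imread('pics/top0.png').astype(int);b=robot.read_camera('top')[:,:,::-1].astype(int)
d=abs(a-b).sum(2)[245:262,165:220];print('mouth diff max/mean',d.max(),d.mean())
st();print(robot.sign_off())"
```

```text
mouth diff max/mean 80 6.52620320855615
t 16.80 pos [0.3062 0.3912 0.3244] yaxis_ang 1.617 xax [-0.028 -0.005 -1.   ] F [-0.33  0.15  0.  ] gap 0.0810 q [0.89 0.21 0.03 1.42 0.02 0.85]
the job is handed in; nothing more can be done
None
```

The job was handed in at about 16.8 s, and as far as I can check the short pack is inside the return box with the flap shut.

**What I did:**
- I lifted the short pack (the middle one) out of the caddy by its broad faces.
- I stood it on clear bench, let go, and took it again by its narrow edges.
- I pushed it upright through the flap, held it with its top about 18 mm below the mouth for roughly half a second, then let go and drew the hand straight out.

**Last checks:**
- **Flap:** the mouth area matches the starting picture (mean difference 6.5 summed over the three colour channels, highest 80), so I take it as shut.
- **Bystanders:** the tall packs and the other things look unmoved in the last scene picture.
- **Robot:** the hand is clear of everything, with the force at the wrist near zero.

**Not confirmed:**
- **Pack at rest:** I could not see the pack resting inside the closed box. I infer it from the empty gripper and the lost weight.
- **Pack tilt:** before insertion the pack's lower edge looked tilted by about 0.1 rad. The same shortfall showed when the pack stood freely on the bench, so I put most of it down to the picture and the true tilt at 0.02–0.03 rad.

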